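# Unstack the washed cage fittings into their steriliser holders

### The job

The washed cage fittings stand in one stack: board, nest house, feed dish and cardboard tunnel. Take the stack apart from the top down, one thing at a time, and set each down (do not drop it), the same way up as it was, flat inside the rim of the metal holder made for its shape and size: the tunnel in the smaller round one, the dish in the larger round one, the nest house in the shorter oblong one and the board in the longer oblong one. Leave the two water bottles standing where they are.

Things in the scene. Friction and masses are not known exactly. Their poses are not given: they have to be found in the camera images.
- tunnel: Short upright cardboard tube, outer diameter 44 mm, inner 38 mm, 60 mm high, about 30 g; top of the stack, standing inside the dish. Origin: centre of its lower end; z along the tube, up.
- dish: Round steel feed dish, straight-sided, outer diameter 60 mm, 26 mm high, wall 3 mm, floor 5 mm thick, about 120 g; stands on the roof of the nest house. Origin: centre of its underside; z up.
- house: Pale amber plastic nest house: a box open below with a flat roof, 96 mm long (its x), 60 mm wide (its y), 46 mm high, walls 4 mm, a doorway in its -x end, about 120 g; stands lengthwise on the board. Origin: centre of its underside; z up.
- board: Brown wooden resting board, 150 mm long (its x), 60 mm wide (its y), 24 mm thick, about 150 g; lies on the table at the bottom of the stack, its two ends showing. Origin: centre of its underside; z up.
- holder_narrow: The smaller round metal holder: recess 60 mm across, 68 mm over all. For the tunnel. Fixed to the table. Floor 4 mm thick; round it a 4 mm wide dark rim whose top is 8 mm above the table (4 mm above the floor). Origin: centre of its underside, at table height; z up.
- holder_wide: The larger round metal holder: recess 80 mm across, 88 mm over all. For the dish. Fixed to the table. Floor 4 mm thick; round it a 4 mm wide dark rim whose top is 8 mm above the table (4 mm above the floor). Origin: centre of its underside, at table height; z up.
- holder_short: The shorter oblong metal holder: recess 116 mm (its x) by 80 mm (its y), 124 by 88 mm over all. For the nest house. Fixed to the table. Floor 4 mm thick; round it a 4 mm wide dark rim whose top is 8 mm above the table (4 mm above the floor). Origin: centre of its underside, at table height; z up, x along its length.
- holder_long: The longer oblong metal holder: recess 170 mm (its x) by 80 mm (its y), 178 by 88 mm over all. For the board. Fixed to the table. Floor 4 mm thick; round it a 4 mm wide dark rim whose top is 8 mm above the table (4 mm above the floor). Origin: centre of its underside, at table height; z up, x along its length.
- bottle_a: Upright amber water bottle with a blue cap and a thin steel spout, diameter 58 mm, 138 mm high, loose, not part of the job; on the left of the table (+y). Origin: centre of its underside.
- bottle_b: A second such water bottle, on the right of the table (-y). Origin: centre of its underside.

How it is judged (in metres and radians):
On the way, in this order (a step that is already met when the one before it is completed fails the run):
1. the tunnel stands in the narrow round holder, let go (z of tunnel in the frame of holder_narrow between 0.001 and 0.0065 m and angle between tunnel's own z axis and vertical below 0.06 rad and horizontal distance between tunnel and holder_narrow below 0.01 m and contact force between the fingers and tunnel below 0.05 N), for 0.2 s.
2. then the dish sits in the wide round holder, let go (z of dish in the frame of holder_wide between 0.001 and 0.0065 m and angle between dish's own z axis and vertical below 0.06 rad and horizontal distance between dish and holder_wide below 0.012 m and contact force between the fingers and dish below 0.05 N), for 0.2 s.
3. then the nest house sits in the short oblong holder, let go (z of house in the frame of holder_short between 0.001 and 0.0065 m and angle between house's own z axis and vertical below 0.06 rad and x of house in the frame of holder_short between -0.012 and 0.012 m and y of house in the frame of holder_short between -0.012 and 0.012 m and angle between the x axis of house and the x axis of holder_short, either way round below 0.35 rad and contact force between the fingers and house below 0.05 N), for 0.2 s.
4. then the board lies in the long oblong holder, let go (z of board in the frame of holder_long between 0.001 and 0.0065 m and angle between board's own z axis and vertical below 0.06 rad and x of board in the frame of holder_long between -0.012 and 0.012 m and y of board in the frame of holder_long between -0.012 and 0.012 m and angle between the x axis of board and the x axis of holder_long, either way round below 0.35 rad and contact force between the fingers and board below 0.05 N), for 0.2 s.
At the end, for the whole second after the job is handed in: Each thing is flat on the floor of its own holder (underside within 2.5 mm of it, level within 0.06 rad), inside the rim (centres within 12 mm, tunnel 10 mm), same way up, board and house lengthwise (0.35 rad), all let go and at rest (all of step 1 and all of step 2 and all of step 3 and all of step 4 and linear speed of each of tunnel, dish, house, board below 0.02 m/s and angular speed of each of tunnel, dish, house, board below 0.2 rad/s); the robot touches nothing.
It fails at once if a water bottle is pushed more than 30 mm or tipped (distance of any of bottle_a, bottle_b from where it was at the start of the episode above 0.03 m or angle between any of bottle_a, bottle_b's own z axis and vertical above 0.35 rad).
It fails at once if one of the four things is dropped (falls freely from more than about 25 mm) or thrown ((contact force between tunnel and anything else below 0.01 N and linear speed of tunnel above 0.7 m/s) or (contact force between dish and anything else below 0.01 N and linear speed of dish above 0.7 m/s) or (contact force between house and anything else below 0.01 N and linear speed of house above 0.7 m/s) or (contact force between board and anything else below 0.01 N and linear speed of board above 0.7 m/s)).
It also fails if it takes over 128 s, if anything falls off the work surface, if the arm or the gripper's body presses on something with over 40 N, if the wrist force passes 120 N, or if a joint passes its speed limit or range.

### The arm

A 6-joint arm with a two-finger parallel gripper is mounted at the origin on the work surface. World frame = base frame: x ahead of the robot, y to its left, z up, the work surface at z = 0. Lengths are in m, angles in degrees, forces in N, time in s.
With the tool pointing down it reaches from about 0.3 to 0.75 m from the base axis. Payload 8.5 kg.
Tool frame: the origin (TCP) lies between the finger pads; the fingertips stand 17 mm ahead of it and the grasp point (between the pads) lies 2 mm behind it; z points along the fingers, y is the direction in which the jaws open and shut (so a half turn about z gives the same grasp; the last joint's range is limited). The gripper opens to 85 mm and grips with 20 to 120 N. Pads are 22 mm wide; open, the fingers measure 114 mm over their backs; the gripper's body (76 mm by 85 mm) begins 54 mm behind the grasp point. The pads swing forward as they close: fully open they stand 13 mm farther back than shut.
Start: joints at [52.58, 21.807, 74.336, -0, 83.858, -12.336], TCP at [0.233, 0.498, 0.248] pointing down, gripper open.
Joint ranges: [-178.18, 178.18], [-50.72, 133.34], [12.68, 142.11], [-81.47, 261.47], [9.98, 163.14], [-165.26, 165.26]. Speed limits (degrees/s): [136.94, 136.94, 180, 180, 180, 180].

### API

Orientations are given as a 3x3 rotation matrix whose columns are the frame's x, y, z axes.
In Python, from rig import readout, eyes, env gives the robot as it stands.
- The arm moves only by the tool arm_command, never from a script. Its argument "rows" is text: rows parted by semicolons, each of 7 numbers parted by spaces: the closure, from 0 (fully open) to 1 (shut), then the shift along the tool's x, y, z in mm, then the turn, a rotation vector about the tool's x, y, z in degrees. In form: grip dx dy dz rx ry rz; .... A call has 1 to 5 rows; each row shifts and turns the commanded pose from where the row before left it, along the tool's axes as they then stand; what a row does not reach is not made up. A row lasts 1/12 s, in which the tool goes at most 41.7 mm and 7.16 degrees, less where a joint would pass 70% of its speed; a pose out of reach is approached as far as the arm can. A call with a gripper value outside its range is refused whole. The fingers move at their own pace and stop on an object; "squeeze" is the grip in N (left out, the last holds). Time passes only in rows, so rows that do not move let the fingers close. It gives the time, the measured TCP pose, the force and the opening at its end, in the units of the state.
- readout.observe(): the state, without advancing time (a new reading comes with each control period).
- eyes.get_image(name): name is "scene" or "top" or "wrist"; returns the picture (480x640x3 uint8, red, green, blue); there is no depth.
- eyes.camera_model(name): a dict with "mtx" (3x3 intrinsics, pixels), "view" (4x4, takes a point from world to camera coordinates). Camera axes: x right, y up, looking along -z (the intrinsics and any distortion apply to the point x, -y, -z); pixel columns grow to the right and rows downward; lengths in m; the calibration is good to about 2 mm. The wrist camera is an equidistant fisheye: a pixel r from the principal point sees the ray r / f radians off the axis. A picture is of the moment at which its call begins: read the wrist's pose just before it. camera_model takes no time and is no camera call; for the wrist camera it gives the pose at the moment of the call.
- env.close_job(): hands the job in, once; it reports no verdict.
The state is a dict: "time_s": time; "q": joint angles; "qvel": joint speeds; "joint_efforts": joint torques, N m; "position": TCP position; "tool_rot": TCP orientation; "ft_force": force on the tool from outside, world axes, zero at the start; "wrist_torque": the same for the moment, N m; "grip_width": finger opening in m.
Only numpy, scipy, OpenCV 4.12 (cv2) and the standard library are available. Lean on these libraries where they do the work, as an engineer would, in place of code of your own. Each camera call takes 0.05 s, during which the arm holds its last target. There are 200 camera calls.

## Working session

There is one attempt and no reset: what is moved stays moved. The work goes in short steps, Python scripts to look and compute and a tool call to move; the robot and the scene stay as the last step left them, time stands still between calls to the robot, and variables do not carry over. Pictures are saved under pics/ and viewed, about 12 in all and at most 16, crops included, and the job is handed in when it is done.

Besides the shell and the picture viewer there is one more tool, called after "Request:" as name(argument=value, ...) on one line, values as JSON. arm_command: Moves the arm, as the interface text tells. Its arguments: {"type":"object","properties":{"rows":{"type":"string"},"squeeze":{"type":"number"}},"required":["rows"]}

```bash
ls; mkdir -p pics; python3 - <<'E'
from rig import readout, eyes, env
import cv2
s=readout.observe(); print(s)
for n in ("top","scene"):
    im=eyes.get_image(n); cv2.imwrite(f"pics/{n}0.png",im[:,:,::-1])
    m=eyes.camera_model(n); print(n,m)
E
```

```text
pics
{'time_s': 0.0, 'q': array([ 5.25828321e+01,  2.18420762e+01,  7.43850390e+01, -1.18640811e-04,
        8.38579143e+01, -1.23366473e+01]), 'qvel': array([ 0.01839362, -0.05365583,  0.01493335,  0.09817826, -0.03125103,
        0.04206108]), 'joint_efforts': array([-3.81824328e-03, -4.48453581e+01, -2.31269735e+01, -4.02430151e-04,
        4.89245489e-03,  1.35584301e-05]), 'position': array([0.23298415, 0.49792004, 0.2476999 ]), 'tool_rot': array([[-9.05712918e-01,  4.23890669e-01, -9.00090170e-04],
       [ 4.23891507e-01,  9.05712205e-01, -1.17992659e-03],
       [ 3.15062781e-04, -1.45021533e-03, -9.99998899e-01]]), 'ft_force': array([ 0.47670664, -0.61198521, -0.32518397]), 'wrist_torque': array([ 0.0035277 ,  0.01535082, -0.0527413 ]), 'grip_width': 0.08542673299719894}
top {'mtx': array([[474.10652429,   0.        , 313.74754415],
       [  0.        , 474.10652429, 241.05592959],
       [  0.        ,   0.        ,   1.        ]]), 'view': array([[ 0.01733632, -0.99927617, -0.03386132,  0.00939271],
       [ 0.98889067,  0.01213601,  0.14814844, -0.5377058 ],
       [-0.14763026, -0.0360535 ,  0.98838527, -0.94847577],
       [ 0.        ,  0.        ,  0.        ,  1.        ]])}
scene {'mtx': array([[596.2922761 ,   0.        , 316.52540922],
       [  0.        , 596.2922761 , 249.34024631],
       [  0.        ,   0.        ,   1.        ]]), 'view': array([[-0.09507239,  0.99533275,  0.0165516 ,  0.0701604 ],
       [-0.78483381, -0.08517334,  0.61382521,  0.36891619],
       [ 0.61237009,  0.04536757,  0.78926843, -1.73797171],
       [ 0.        ,  0.        ,  0.        ,  1.        ]])}
```

View pics/top0.png

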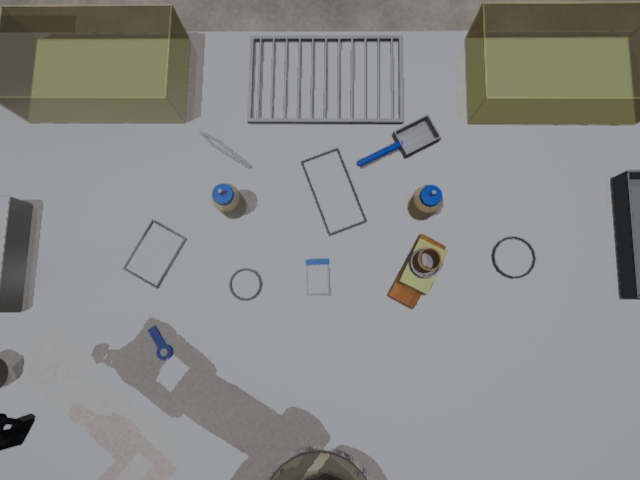

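View pics/scene0.png

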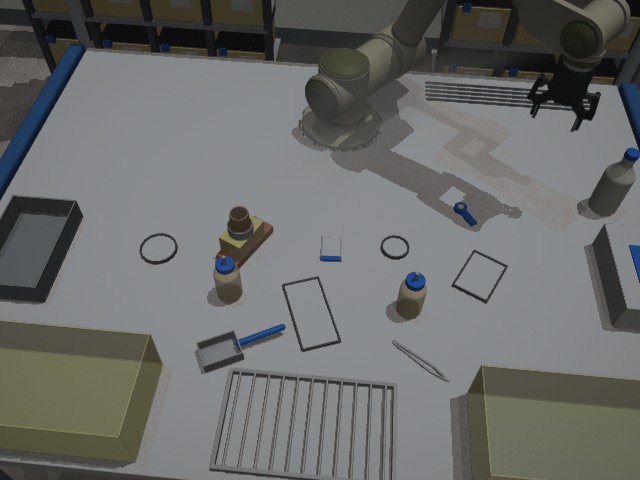

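```bash
cat > h.py <<'E'
import numpy as np, cv2
from rig import readout, eyes, env
F=np.diag([1.,-1,-1])
def proj(m,P):
    P=np.atleast_2d(P); c=(P@m['view'][:3,:3].T+m['view'][:3,3])@F
    p=c@m['mtx'].T; return p[:,:2]/p[:,2:]
def unproj(m,uv,z):
    uv=np.atleast_2d(uv).astype(float); R=m['view'][:3,:3]; t=m['view'][:3,3]; o=-R.T@t
    d=np.c_[uv,np.ones(len(uv))]@np.linalg.inv(m['mtx']).T@F@R
    return o+d*((z-o[2])/d[:,2])[:,None]
def fisheye_unproj(m,uv,z):
    uv=np.atleast_2d(uv).astype(float); K=m['mtx']; R=m['view'][:3,:3]; o=-R.T@m['view'][:3,3]
    a=(uv-K[:2,2])/[K[0,0],K[1,1]]; r=np.linalg.norm(a,axis=1)+1e-12
    d=np.c_[a*(np.sin(r)/r)[:,None],np.cos(r)]@F@R
    return o+d*((z-o[2])/d[:,2])[:,None]
def fisheye_proj(m,P):
    c=(np.atleast_2d(P)@m['view'][:3,:3].T+m['view'][:3,3])@F
    r=np.arctan2(np.hypot(c[:,0],c[:,1]),c[:,2]); n=np.hypot(c[:,0],c[:,1])+1e-12
    return (c[:,:2]/n[:,None]*r[:,None])*[m['mtx'][0,0],m['mtx'][1,1]]+m['mtx'][:2,2]
def rectify(im,m,cx,cy,half,z,s=2000,fish=False):
    """patch, s px/m; row ~ -x, col ~ -y (like top view)"""
    n=int(2*half*s); g=(np.arange(n)+.5)/s-half
    X,Y=np.meshgrid(cx-g,cy-g,indexing='ij')
    P=np.c_[X.ravel(),Y.ravel(),np.full(X.size,z)]
    uv=(fisheye_proj if fish else proj)(m,P).astype(np.float32)
    return cv2.remap(im,uv[:,0].reshape(n,n),uv[:,1].reshape(n,n),cv2.INTER_CUBIC)
E
cat > m1.py <<'E'
from h import *
top=cv2.imread('pics/top0.png'); sc=cv2.imread('pics/scene0.png')
mt=eyes.camera_model('top'); ms=eyes.camera_model('scene')
for n,uv in dict(narrow=(246,284),wide=(513,257),short=(155,254),long=(334,191)).items():
    c=unproj(mt,uv,.008)[0]
    for im,m,l in((top,mt,'top'),(sc,ms,'scene')):
        r=cv2.cvtColor(rectify(im,m,c[0],c[1],.12,.008),cv2.COLOR_BGR2GRAY)
        b=(r<cv2.medianBlur(r,101)*.0+np.median(r)*.72).astype(np.uint8)
        k,lab,st,ce=cv2.connectedComponentsWithStats(b)
        # biggest bounding box component enclosing the centre
        best=[i for i in range(1,k) if st[i,0]<240<st[i,0]+st[i,2] and st[i,1]<240<st[i,1]+st[i,3]]
        if not best: print(n,l,'none',np.median(r));continue
        i=max(best,key=lambda i:st[i,2]*st[i,3])
        pts=np.argwhere(lab==i)[:,::-1].astype(np.float32)
        rect=cv2.minAreaRect(pts); (u,v),wh,a=rect
        bp=cv2.boxPoints(rect); e=max((bp[1]-bp[0],bp[2]-bp[1]),key=np.linalg.norm)
        ex,ey=-e[1],-e[0]
        print(n,l,'xy',np.round([c[0]+.12-(v+.5)/2000,c[1]+.12-(u+.5)/2000],4),'size mm',np.round(np.array(wh)/2),'yaw',round(np.degrees(np.arctan2(ey,ex))%180,1))
c=unproj(mt,(425,240),.1)[0]
a=rectify(top,mt,c[0],c[1],.13,.13,2300); b=rectify(sc,ms,c[0],c[1],.13,.13,1500)
cr=cv2.resize(top[180:320,370:470],None,fx=4,fy=4,interpolation=cv2.INTER_CUBIC)
cs=cv2.resize(sc[195:310,190:290],None,fx=4,fy=4,interpolation=cv2.INTER_CUBIC)
h=max(cr.shape[0],cs.shape[0]); cs=cv2.copyMakeBorder(cs,0,h-cs.shape[0],0,0,cv2.BORDER_CONSTANT)
cv2.imwrite('pics/stack.png',np.hstack([cr,cs]))
E
python3 m1.py
```

```text
narrow top xy [0.4478 0.1624] size mm [66. 70.] yaw 90.0
narrow scene xy [0.4514 0.1621] size mm [70. 76.] yaw 176.4
wide top xy [ 0.5133 -0.4031] size mm [90. 90.] yaw 142.4
wide scene xy [ 0.5166 -0.4038] size mm [96. 90.] yaw 28.3
short top xy [0.5114 0.3631] size mm [ 90. 125.] yaw 152.8
short scene xy [0.5147 0.3628] size mm [ 90. 132.] yaw 152.2
long top xy [ 0.6536 -0.022 ] size mm [180.  90.] yaw 21.4
long scene xy [ 0.6568 -0.0227] size mm [184.  92.] yaw 21.2
```

View pics/stack.png

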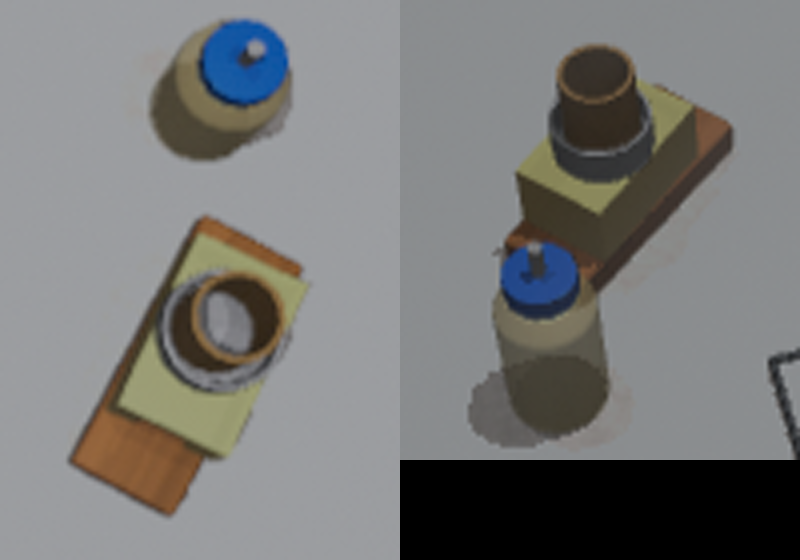

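```bash
cat > m2.py <<'E'
from h import *
mt=eyes.camera_model('top'); ms=eyes.camera_model('scene')
T=lambda *p: np.array(p)/4+[370,180]-.375
S=lambda *p: (np.array(p)-[400,0])/4+[190,195]-.375
r=lambda a:np.round(a,4).tolist()
print('tunnel top',r(unproj(mt,T((238,317)),.135)), 'scene',r(unproj(ms,S((597,73)),.135)))
b=unproj(mt,T((68,462),(172,516),(302,268),(203,215)),.024)
print('board corners',r(b),'mean',r(b.mean(0)))
h=unproj(mt,T((118,408),(228,458),(308,285),(200,232)),.070); print('house',r(h),r(h.mean(0)))
for n,q in(('b',b),('h',h)):
    d=q[2]+q[3]-q[0]-q[1]; print(n,'yaw',np.degrees(np.arctan2(d[1],d[0])),'len',np.linalg.norm(d)/2,'w',np.linalg.norm(q[1]-q[0]))
hs=unproj(ms,S((516,175),(602,212),(697,107)),.070); print('house scene',r(hs))
print('dish top',r(unproj(mt,T((221,330)),.096)),'bottle_b cap',r(unproj(mt,T((245,62)),.12)),'scene',r(unproj(ms,S((541,275)),.12)))
E
python3 m2.py
```

```text
tunnel top [[0.4925, -0.2011, 0.135]] scene [[0.4931, -0.2008, 0.135]]
board corners [[0.4284, -0.1352, 0.024], [0.4016, -0.1884, 0.024], [0.5315, -0.2578, 0.024], [0.5591, -0.2067, 0.024]] mean [0.4802, -0.197, 0.024]
house [[0.4538, -0.1546, 0.07], [0.43, -0.2083, 0.07], [0.5165, -0.2495, 0.07], [0.5426, -0.1964, 0.07]] [0.4857, -0.2022, 0.07]
b yaw -28.412607100452572 len 0.14810222238745582 w 0.059566676746308854
h yaw -25.295476775569764 len 0.09701502619406552 w 0.05875613710307523
house scene [[0.5196, -0.249, 0.07], [0.541, -0.1951, 0.07], [0.4572, -0.153, 0.07]]
dish top [[0.4905, -0.2009, 0.096]] bottle_b cap [[0.6178, -0.2098, 0.12]] scene [[0.6247, -0.209, 0.12]]
```

Request:
arm_command(rows="0 -26.6 -26.15 0 0 0 0; 0 -26.6 -26.15 0 0 0 0; 0 -26.6 -26.15 0 0 0 0; 0 -26.6 -26.15 0 0 0 0; 0 -26.6 -26.15 0 0 0 0")

```text
time_s: 0.52
position: [0.2981, 0.3217, 0.2481]
tool_rot: [[-0.906, 0.423, -0.0], [0.423, 0.906, -0.0], [0.0, -0.0, -1.0]]
ft_force: [1.0, 1.1, 0.5]
grip_width: 0.0854
```

Request:
arm_command(rows="0 -26.6 -26.15 0 0 0 0; 0 -26.6 -26.15 0 0 0 0; 0 -26.6 -26.15 0 0 0 0; 0 -26.6 -26.15 0 0 0 0; 0 -26.6 -26.15 0 0 0 0")

```text
time_s: 0.93
position: [0.3632, 0.1468, 0.2483]
tool_rot: [[-0.906, 0.424, -0.0], [0.424, 0.906, 0.0], [0.0, -0.0, -1.0]]
ft_force: [0.9, -0.6, 0.4]
grip_width: 0.0855
```

Request:
arm_command(rows="0 -26.6 -26.15 0 0 0 0; 0 -26.6 -26.15 0 0 0 0; 0 -26.6 -26.15 0 0 0 0; 0 -26.6 -26.15 0 0 0 0; 0 -26.6 -26.15 0 0 0 0")

```text
time_s: 1.35
position: [0.4283, -0.0282, 0.2482]
tool_rot: [[-0.906, 0.424, -0.0], [0.424, 0.906, 0.0], [0.0, 0.0, -1.0]]
ft_force: [0.9, 0.2, -0.2]
grip_width: 0.0853
```

Request:
arm_command(rows="0 -26.6 -26.15 0 0 0 0; 0 -26.6 -26.15 0 0 0 0; 0 -26.6 -26.15 0 0 0 0; 0 -26.6 -26.15 0 0 0 0; 0 -26.6 -26.15 0 0 0 0")

```text
time_s: 1.77
position: [0.4934, -0.203, 0.248]
tool_rot: [[-0.906, 0.424, -0.001], [0.424, 0.906, 0.0], [0.001, 0.0, -1.0]]
ft_force: [1.0, 0.4, 0.6]
grip_width: 0.0856
```

Request:
arm_command(rows="0 0 0 0 0 0 0; 0 0 0 0 0 0 0; 0 0 0 0 0 0 0")

```text
time_s: 2.02
position: [0.4929, -0.2006, 0.2479]
tool_rot: [[-0.906, 0.424, -0.001], [0.424, 0.906, 0.001], [0.001, 0.0, -1.0]]
ft_force: [0.1, 0.2, 0.3]
grip_width: 0.0851
```

```bash
python3 - <<'E'
from h import *
s=readout.observe(); print(s['time_s'],s['position'],s['q'].round(1),s['tool_rot'].round(4).tolist())
m=eyes.camera_model('wrist'); im=eyes.get_image('wrist')[:,:,::-1]; cv2.imwrite('pics/w1.png',im); print(m)
for P in ([.493,-.201,.135],[.491,-.201,.096],[.487,-.2015,.07],[.480,-.197,.024]): print(fisheye_proj(m,P))
E
```

```text
2.0167 [ 0.49293988 -0.20059792  0.24790583] [-34.9  20.1  77.1   0.   82.9 -99.8] [[-0.9057, 0.424, -0.001], [0.424, 0.9057, 0.001], [0.0013, 0.0005, -1.0]]
{'mtx': array([[371.64829954,   0.        , 318.34275346],
       [  0.        , 371.64829954, 240.24434182],
       [  0.        ,   0.        ,   1.        ]]), 'view': array([[ 0.42503454,  0.90517414,  0.00232941, -0.02868727],
       [-0.86232482,  0.40569392, -0.30299892,  0.5460797 ],
       [-0.27521181,  0.1267763 ,  0.95298805, -0.21818438],
       [ 0.        ,  0.        ,  0.        ,  1.        ]])}
[[317.20010124 242.46176858]]
[[316.1299112  224.67174059]]
[[313.66198378 212.61247227]]
[[315.26500807 193.07254575]]
```

View pics/w1.png

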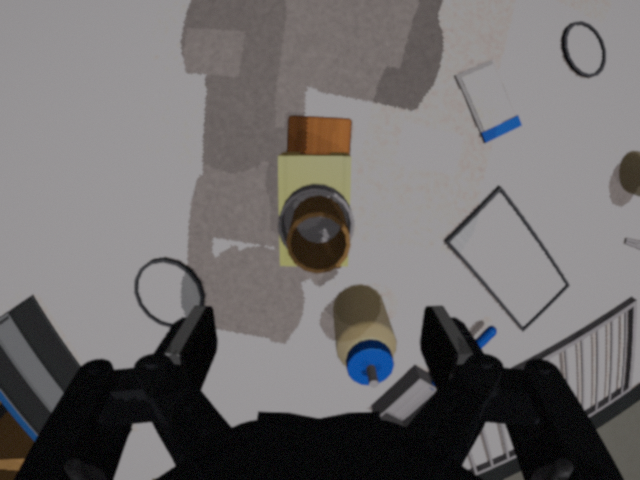

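Request:
arm_command(rows="0 0 0 30 0 0 0; 0 0 0 30 0 0 0; 0 0 0 30 0 0 0; 0 0 0 22 0 0 0; 0 0 0 11 0 0 0")

```text
time_s: 2.48
position: [0.4921, -0.1991, 0.123]
tool_rot: [[-0.906, 0.423, -0.003], [0.423, 0.906, 0.002], [0.004, 0.001, -1.0]]
ft_force: [-0.3, 0.4, 0.0]
grip_width: 0.0852
```

Request:
arm_command(rows="0 0 0 0 0 0 0; 1 0 0 0 0 0 0; 1 0 0 0 0 0 0; 1 0 0 0 0 0 0; 1 0 0 0 0 0 0", squeeze=20)

```text
time_s: 2.9
position: [0.4937, -0.2012, 0.1266]
tool_rot: [[-0.906, 0.424, 0.002], [0.424, 0.906, -0.001], [-0.002, -0.0, -1.0]]
ft_force: [-1.0, 2.4, 4.6]
grip_width: 0.0431
```

Request:
arm_command(rows="1 0 0 0 0 0 0; 1 0 0 0 0 0 0; 1 0 0 0 0 0 0; 1 0 0 0 0 0 0; 1 0 0 0 0 0 0")

```text
time_s: 3.32
position: [0.4937, -0.2012, 0.1266]
tool_rot: [[-0.906, 0.424, 0.002], [0.424, 0.906, -0.001], [-0.002, -0.0, -1.0]]
ft_force: [-1.1, 1.2, 7.1]
grip_width: 0.0435
```

```bash
python3 - <<'E'
from h import *
s=readout.observe(); print(s['time_s'],s['position'],s['grip_width'],s['ft_force'])
im=eyes.get_image('scene')[:,:,::-1]; t=eyes.get_image('top')[:,:,::-1]
cv2.imwrite('pics/g1.png',np.hstack([cv2.resize(im[150:300,170:300],None,fx=3,fy=3,interpolation=2),cv2.resize(t[180:330,370:500],None,fx=3,fy=3,interpolation=2)]))
E
```

```text
3.3167 [ 0.49366025 -0.20120176  0.12659382] 0.04348063841401339 [-1.08347846  1.24234461  7.08056617]
```

View pics/g1.png

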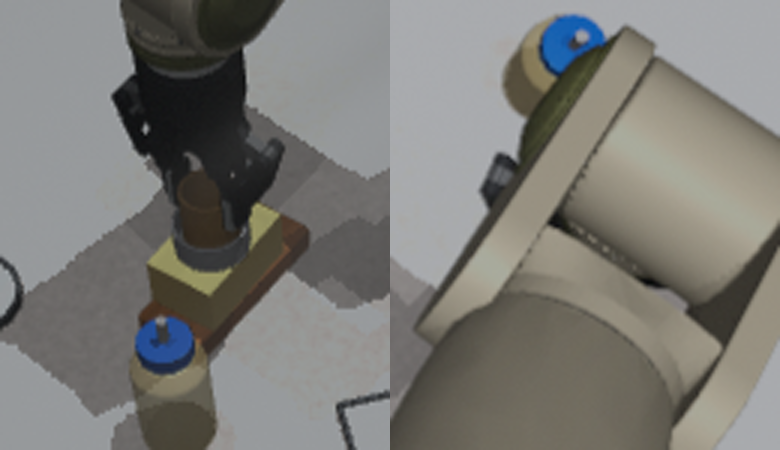

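Request:
arm_command(rows="1 0 0 -4 0 0 0; 1 0 0 -8 0 0 0; 1 0 0 -20 0 0 0; 1 0 0 -30 0 0 0; 1 0 0 -28 0 0 0")

```text
time_s: 3.83
position: [0.493, -0.201, 0.217]
tool_rot: [[-0.906, 0.424, -0.0], [0.424, 0.906, 0.0], [0.0, 0.0, -1.0]]
ft_force: [0.6, -0.5, -0.1]
grip_width: 0.0431
```

Request:
arm_command(rows="1 0 0 0 0 0 0; 1 0 0 0 0 0 0; 1 0 0 0 0 0 0")

```text
time_s: 4.08
position: [0.493, -0.2009, 0.2151]
tool_rot: [[-0.906, 0.424, -0.001], [0.424, 0.906, 0.0], [0.001, 0.0, -1.0]]
ft_force: [0.1, 0.3, -0.3]
grip_width: 0.0433
```

```bash
python3 - <<'E'
from h import *
s=readout.observe(); print(s['time_s'],s['position'],s['grip_width'],s['ft_force'])
im=eyes.get_image('scene')[:,:,::-1]; t=eyes.get_image('wrist')[:,:,::-1]
cv2.imwrite('pics/g2.png',np.hstack([cv2.resize(im[120:300,170:300],None,fx=2.667,fy=2.667,interpolation=2),cv2.resize(t[100:400,150:480],None,fx=1.3,fy=1.6,interpolation=2)]))
E
```

```text
4.0833 [ 0.49295743 -0.20091961  0.21509155] 0.04329008539759025 [ 0.10823826  0.30131419 -0.34944556]
```

View pics/g2.png

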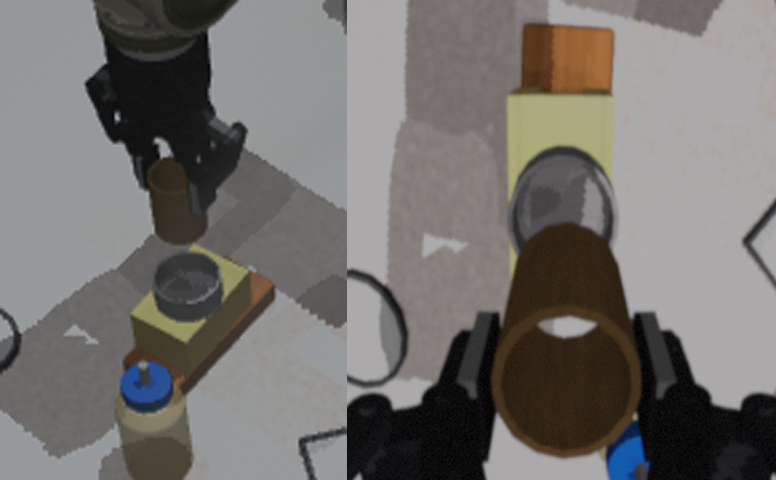

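Request:
arm_command(rows="1 16.2 25.85 0 0 0 0; 1 16.2 25.85 0 0 0 0; 1 16.2 25.85 0 0 0 0; 1 16.2 25.85 0 0 0 0; 1 16.2 25.85 0 0 0 0")

```text
time_s: 4.6
position: [0.474, -0.0483, 0.2145]
tool_rot: [[-0.905, 0.424, -0.002], [0.424, 0.905, 0.001], [0.002, -0.0, -1.0]]
ft_force: [-0.0, 1.2, -0.6]
grip_width: 0.043
```

Request:
arm_command(rows="1 16.2 25.85 0 0 0 0; 1 16.2 25.85 0 0 0 0; 1 16.2 25.85 0 0 0 0; 1 16.2 25.85 0 0 0 0; 1 16.2 25.85 0 0 0 0")

```text
time_s: 5.02
position: [0.4554, 0.1031, 0.2146]
tool_rot: [[-0.906, 0.424, -0.002], [0.424, 0.906, 0.0], [0.002, -0.001, -1.0]]
ft_force: [1.5, -0.1, -0.1]
grip_width: 0.0435
```

Request:
arm_command(rows="1 16.2 25.85 20 0 0 0; 1 16.2 25.85 30 0 0 0; 1 0 0 30 0 0 0; 1 0 0 0 0 0 0; 1 0 0 0 0 0 0")

```text
time_s: 5.43
position: [0.4482, 0.1613, 0.1353]
tool_rot: [[-0.906, 0.424, -0.004], [0.424, 0.906, -0.001], [0.003, -0.002, -1.0]]
ft_force: [0.5, -0.1, -1.3]
grip_width: 0.0431
```

```bash
python3 - <<'E'
from h import *
s=readout.observe(); print(s['time_s'],s['position'],s['grip_width'],s['ft_force'])
m=eyes.camera_model('wrist'); im=eyes.get_image('wrist')[:,:,::-1].copy()
a=np.linspace(0,2*np.pi,60)
for r,z,x,y,c in((.034,.008,.448,.1624,(0,0,255)),(.022,s['position'][2]-.0515,s['position'][0],s['position'][1],(0,255,0))):
    p=fisheye_proj(m,np.c_[x+r*np.cos(a),y+r*np.sin(a),0*a+z]); cv2.polylines(im,[np.int32(p*8)],True,c,1,0,3)
cv2.imwrite('pics/g3.png',cv2.resize(im[130:330,200:440],None,fx=2.5,fy=2.5,interpolation=2))
E
```

```text
5.4333 [0.44819575 0.16134949 0.13531792] 0.04312942555833354 [ 0.53316568 -0.10764716 -1.31099206]
```

View pics/g3.png

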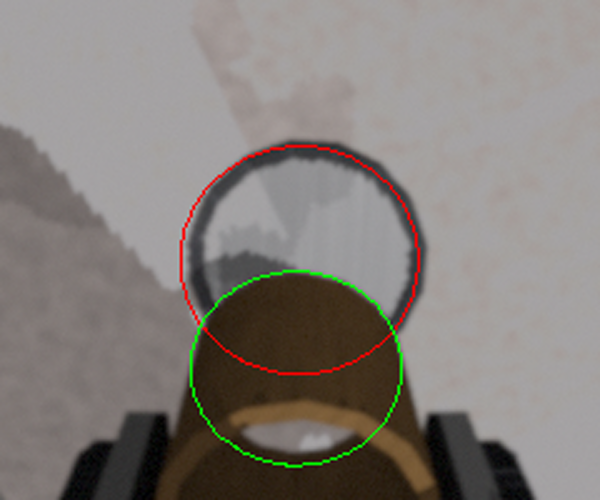

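Request:
arm_command(rows="1 1.5 2.5 25 0 0 0; 1 0 0 25 0 0 0; 1 0 0 16 0 0 0; 1 0 0 6 0 0 0; 1 0 0 3 0 0 0")

```text
time_s: 5.9
position: [0.4493, 0.1637, 0.0617]
tool_rot: [[-0.905, 0.425, 0.001], [0.425, 0.905, 0.0], [-0.001, 0.0, -1.0]]
ft_force: [-0.0, 0.3, -0.9]
grip_width: 0.0431
```

Request:
arm_command(rows="1 0 0 1 0 0 0; 1 0 0 1 0 0 0; 1 0 0 0 0 0 0")

```text
time_s: 6.15
position: [0.4491, 0.1643, 0.06]
tool_rot: [[-0.906, 0.424, 0.002], [0.424, 0.906, 0.0], [-0.002, 0.001, -1.0]]
ft_force: [-0.2, 0.3, -0.3]
grip_width: 0.0436
```

Request:
arm_command(rows="1 0 0 1 0 0 0; 1 0 0 0 0 0 0")

```text
time_s: 6.32
position: [0.4487, 0.1644, 0.0585]
tool_rot: [[-0.906, 0.424, 0.001], [0.424, 0.906, 0.0], [-0.001, 0.0, -1.0]]
ft_force: [-0.1, 0.2, -1.1]
grip_width: 0.0433
```

Request:
arm_command(rows="1 0 0 1 0 0 0; 1 0 0 0 0 0 0; 1 0 0 1 0 0 0; 1 0 0 0 0 0 0")

```text
time_s: 6.65
position: [0.4484, 0.1644, 0.056]
tool_rot: [[-0.906, 0.424, -0.0], [0.424, 0.906, -0.0], [0.0, -0.0, -1.0]]
ft_force: [-0.1, 0.4, -0.8]
grip_width: 0.0432
```

Request:
arm_command(rows="1 0 0 1 0 0 0; 1 0 0 0 0 0 0; 1 0 0 0 0 0 0")

```text
time_s: 6.9
position: [0.4485, 0.1644, 0.0556]
tool_rot: [[-0.906, 0.424, 0.0], [0.424, 0.906, -0.0], [-0.0, 0.0, -1.0]]
ft_force: [-1.7, 0.6, 8.2]
grip_width: 0.0437
```

Request:
arm_command(rows="1 0 0 -0.7 0 0 0; 0.3 0 0 0 0 0 0; 0.1 0 0 0 0 0 0; 0 0 0 0 0 0 0; 0 0 0 0 0 0 0")

```text
time_s: 7.32
position: [0.4485, 0.1644, 0.0557]
tool_rot: [[-0.906, 0.424, -0.0], [0.424, 0.906, -0.0], [0.0, -0.0, -1.0]]
ft_force: [-0.5, 0.1, 0.0]
grip_width: 0.0853
```

Request:
arm_command(rows="0 0 0 -5 0 0 0; 0 0 0 -15 0 0 0; 0 0 0 -35 0 0 0; 0 0 0 -40 0 0 0; 0 0 0 -40 0 0 0")

```text
time_s: 7.73
position: [0.4479, 0.1643, 0.1926]
tool_rot: [[-0.906, 0.424, -0.001], [0.424, 0.906, -0.0], [0.001, -0.001, -1.0]]
ft_force: [1.0, 1.4, -0.4]
grip_width: 0.0851
```

Request:
arm_command(rows="0 0 0 -25 0 0 0; 0 0 0 0 0 0 0; 0 0 0 0 0 0 0")

```text
time_s: 7.98
position: [0.4487, 0.1644, 0.217]
tool_rot: [[-0.906, 0.424, 0.003], [0.424, 0.906, 0.0], [-0.003, 0.002, -1.0]]
ft_force: [-0.2, 0.2, -1.0]
grip_width: 0.0854
```

```bash
cat > look.py <<'E'
from h import *
import sys
# look.py out u v s half : wrist view plus scene crop
def grab(name,crop=(90,330,200,440)):
    s=readout.observe(); print(round(s['time_s'],2),s['position'].round(4),round(s['grip_width'],4),s['ft_force'].round(1))
    m=eyes.camera_model('wrist'); w=eyes.get_image('wrist')[:,:,::-1].copy()
    cv2.imwrite(f'pics/{name}_raw.png',w); return s,m,w
def circ(im,m,x,y,z,r,c):
    a=np.linspace(0,2*np.pi,60); p=fisheye_proj(m,np.c_[x+r*np.cos(a),y+r*np.sin(a),0*a+z]); cv2.polylines(im,[np.int32(p*8)],True,c,1,cv2.LINE_AA,3)
def rect(im,m,x,y,z,L,W,yaw,c):
    t=np.radians(yaw); q=np.array([[L,W],[L,-W],[-L,-W],[-L,W]])/2; q=q@np.array([[np.cos(t),np.sin(t)],[-np.sin(t),np.cos(t)]])
    p=fisheye_proj(m,np.c_[q+[x,y],np.full(4,z)]); cv2.polylines(im,[np.int32(p*8)],True,c,1,cv2.LINE_AA,3)
def save(im,name,r0,r1,c0,c1,f): cv2.imwrite(f'pics/{name}.png',cv2.resize(im[r0:r1,c0:c1],None,fx=f,fy=f,interpolation=2))
E
python3 - <<'E'
from look import *
s,m,w=grab('p1'); circ(w,m,.4477,.1647,.008,.034,(0,0,255)); circ(w,m,.4485,.1644,.064,.022,(0,255,0)); circ(w,m,.4485,.1644,.004,.022,(255,255,0))
save(w,'p1',100,340,180,460,2)
E
```

```text
7.98 [0.4487 0.1644 0.217 ] 0.0854 [-0.2  0.2 -1. ]
```

View pics/p1.png

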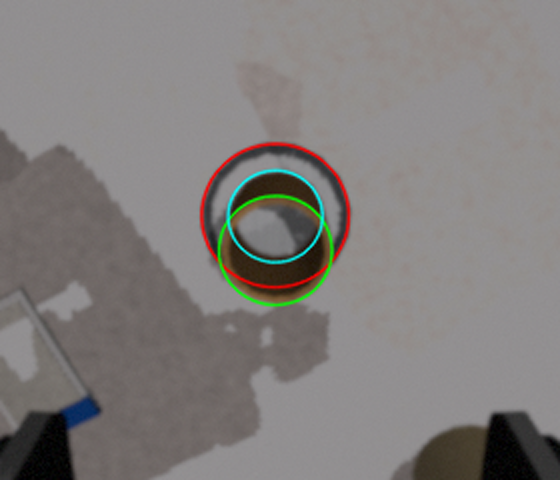

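```bash
python3 - <<'E'
from h import *
s=readout.observe(); m=eyes.camera_model('wrist')
# camera pose at g2 time = now shifted by TCP difference (same orientation)
d=np.array([.49296,-.20092,.21509])-s['position']; m['view'][:3,3]-=m['view'][:3,:3]@d
print(fisheye_unproj(m,(315.4,226.9),.096))
E
```

```text
[[ 0.48431036 -0.1986249   0.096     ]]
```

Request:
arm_command(rows="0 -15.75 -26.1 0 0 0 0; 0 -15.75 -26.1 0 0 0 0; 0 -15.75 -26.1 0 0 0 0; 0 -15.75 -26.1 0 0 0 0; 0 -15.75 -26.1 0 0 0 0")

```text
time_s: 8.45
position: [0.4638, 0.0115, 0.2143]
tool_rot: [[-0.906, 0.424, -0.003], [0.424, 0.906, 0.001], [0.003, -0.001, -1.0]]
ft_force: [0.1, 0.4, 0.8]
grip_width: 0.0857
```

Request:
arm_command(rows="0 -15.75 -26.1 0 0 0 0; 0 -15.75 -26.1 0 0 0 0; 0 -15.75 -26.1 0 0 0 0; 0 -15.75 -26.1 0 0 0 0; 0 -15.75 -26.1 0 0 0 0")

```text
time_s: 8.87
position: [0.4798, -0.1401, 0.2141]
tool_rot: [[-0.906, 0.424, -0.003], [0.424, 0.906, 0.002], [0.004, 0.0, -1.0]]
ft_force: [0.5, 0.4, -0.5]
grip_width: 0.0858
```

Request:
arm_command(rows="0 -15.75 -26.1 0 0 0 0; 0 -15.75 -26.1 0 0 0 0; 0 0 0 0 0 0 0; 0 0 0 0 0 0 0; 0 0 0 0 0 0 0")

```text
time_s: 9.28
position: [0.4864, -0.1987, 0.2146]
tool_rot: [[-0.906, 0.424, -0.002], [0.424, 0.906, 0.002], [0.003, 0.001, -1.0]]
ft_force: [0.3, 0.0, -0.1]
grip_width: 0.0854
```

```bash
python3 - <<'E'
from look import *
s,m,w=grab('p2'); circ(w,m,.489,-.200,.096,.030,(0,0,255)); rect(w,m,.487,-.2015,.07,.096,.06,-25.3,(255,0,255)); rect(w,m,.480,-.197,.024,.15,.06,-28.4,(0,255,0)); print(s['tool_rot'])
circ(w,m,.5133,-.4031,.008,.044,(255,255,0))
save(w,'p2',60,360,90,450,2.1)
E
```

```text
9.28 [ 0.4864 -0.1987  0.2146] 0.0854 [ 0.3  0.  -0.1]
[[-9.05660786e-01  4.23996605e-01 -2.32809167e-03]
 [ 4.23993038e-01  9.05663495e-01  1.88092115e-03]
 [ 2.90597182e-03  7.16381863e-04 -9.99995521e-01]]
```

View pics/p2.png

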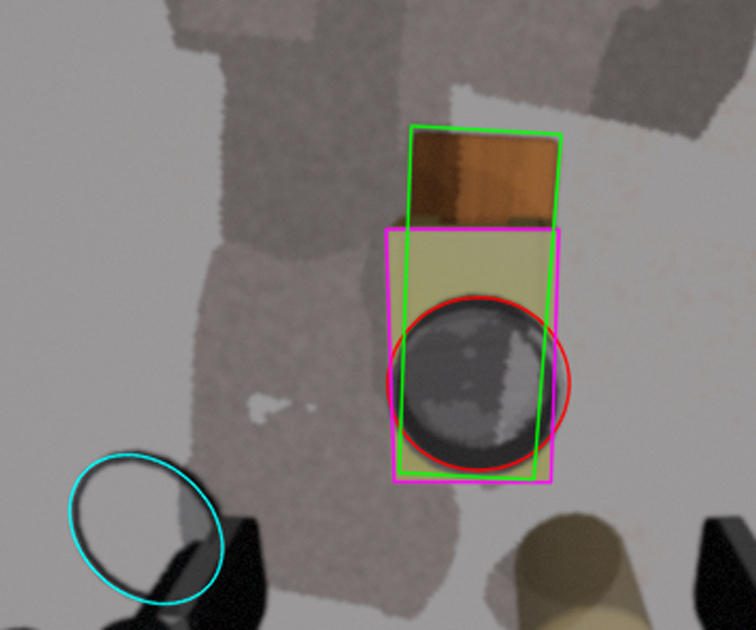

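```bash
python3 - <<'E'
from h import *
m=eyes.camera_model('scene'); o=np.array([170,120])
for n,P in dict(tipc=(.505,-.175),tipnear=(.5155,-.180)).items():
    for d in (.01,.017,.025,.032): print(n,d,((proj(m,[*P,.2151-d])-o)*2.667).round(0))
print('tunnel bottom/top',((proj(m,[[.493,-.201,.2151-.0516],[.493,-.201,.2151+.0084]])-o)*2.667).round(0))
E
```

```text
tipc 0.01 [[205. 204.]]
tipc 0.017 [[206. 209.]]
tipc 0.025 [[207. 216.]]
tipc 0.032 [[207. 222.]]
tipnear 0.01 [[197. 213.]]
tipnear 0.017 [[198. 219.]]
tipnear 0.025 [[198. 225.]]
tipnear 0.032 [[199. 231.]]
tunnel bottom/top [[180. 225.]
 [174. 174.]]
```

Request:
arm_command(rows="0 -2.9 0 30 0 0 0; 0 0 0 30 0 0 0; 0 0 0 30 0 0 0; 0 0 0 22 0 0 0; 0 0 0 9.5 0 0 0")

```text
time_s: 9.75
position: [0.4884, -0.1986, 0.0915]
tool_rot: [[-0.906, 0.423, -0.004], [0.423, 0.906, 0.003], [0.005, 0.001, -1.0]]
ft_force: [-0.2, 0.1, -1.0]
grip_width: 0.0857
```

Request:
arm_command(rows="0 0 0 0 0 0 0; 1 0 0 0 0 0 0; 1 0 0 0 0 0 0; 1 0 0 0 0 0 0; 1 0 0 0 0 0 0", squeeze=35)

```text
time_s: 10.17
position: [0.4901, -0.2011, 0.0963]
tool_rot: [[-0.906, 0.424, 0.003], [0.424, 0.906, -0.002], [-0.003, -0.001, -1.0]]
ft_force: [-1.8, -0.1, 5.5]
grip_width: 0.0589
```

Request:
arm_command(rows="1 0 0 0 0 0 0; 1 0 0 0 0 0 0; 1 0 0 0 0 0 0; 1 0 0 0 0 0 0")

```text
time_s: 10.5
position: [0.4901, -0.2011, 0.0963]
tool_rot: [[-0.906, 0.424, 0.003], [0.424, 0.906, -0.002], [-0.003, -0.001, -1.0]]
ft_force: [-2.2, 0.7, 5.4]
grip_width: 0.059
```

Request:
arm_command(rows="1 0 0 -4 0 0 0; 1 0 0 -8 0 0 0; 1 0 0 -18 0 0 0; 1 0 0 -20 0 0 0; 1 0 0 -15 0 0 0")

```text
time_s: 10.92
position: [0.4898, -0.2007, 0.1617]
tool_rot: [[-0.906, 0.424, 0.002], [0.424, 0.906, -0.001], [-0.002, -0.0, -1.0]]
ft_force: [-0.4, -0.0, -2.6]
grip_width: 0.0589
```

Request:
arm_command(rows="1 -6.5 -10.65 0 0 0 0; 1 -13.5 -21.65 0 0 0 0; 1 -13.5 -21.65 0 0 0 0; 1 -13.5 -21.65 0 0 0 0; 1 -13.5 -21.65 0 0 0 0")

```text
time_s: 11.33
position: [0.5029, -0.3161, 0.1592]
tool_rot: [[-0.906, 0.424, -0.0], [0.424, 0.906, 0.0], [0.0, -0.0, -1.0]]
ft_force: [0.5, -0.4, -2.3]
grip_width: 0.0589
```

Request:
arm_command(rows="1 -13.5 -21.65 0 0 0 0; 1 -13.5 -21.65 0 0 0 0; 1 -13.5 -21.65 0 0 0 0; 1 -7 -11 0 0 0 0; 1 0 0 0 0 0 0")

```text
time_s: 11.75
position: [0.5133, -0.4065, 0.1584]
tool_rot: [[-0.905, 0.426, -0.0], [0.426, 0.905, -0.001], [-0.0, -0.001, -1.0]]
ft_force: [-0.0, 0.4, -1.5]
grip_width: 0.059
```

Request:
arm_command(rows="1 0 0 0 0 0 0; 1 0 0 0 0 0 0")

```text
time_s: 11.92
position: [0.5137, -0.4027, 0.1591]
tool_rot: [[-0.906, 0.424, -0.001], [0.424, 0.906, 0.001], [0.001, 0.001, -1.0]]
ft_force: [0.8, -0.2, -2.0]
grip_width: 0.0588
```

```bash
python3 - <<'E'
from look import *
s,m,w=grab('p3'); x,y,z=s['position']
circ(w,m,.5133,-.4031,.008,.044,(0,0,255)); circ(w,m,x-.0013,y+.0006,z-.0263,.030,(0,255,0)); circ(w,m,x-.0013,y+.0006,z,.030,(255,255,0)); print(s['tool_rot'])
save(w,'p3',130,400,160,480,2)
E
```

```text
11.92 [ 0.5137 -0.4027  0.1591] 0.0588 [ 0.8 -0.2 -2. ]
[[-9.05792924e-01  4.23720334e-01 -5.06987590e-04]
 [ 4.23719880e-01  9.05792919e-01  8.06512826e-04]
 [ 8.00961653e-04  5.15712890e-04 -9.99999546e-01]]
```

View pics/p3.png

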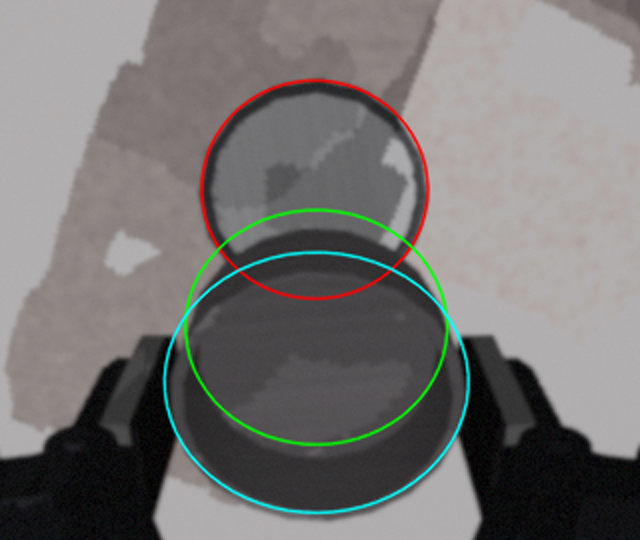

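Request:
arm_command(rows="1 -1 0 25 0 0 0; 1 0 0 30 0 0 0; 1 0 0 30 0 0 0; 1 0 0 22 0 0 0; 1 0 0 10 0 0 0")

```text
time_s: 12.38
position: [0.514, -0.4018, 0.0394]
tool_rot: [[-0.906, 0.423, -0.003], [0.423, 0.906, 0.004], [0.005, 0.002, -1.0]]
ft_force: [-1.3, -0.0, -1.5]
grip_width: 0.0592
```

Request:
arm_command(rows="1 0 0 3 0 0 0; 1 0 0 1 0 0 0; 1 0 0 0 0 0 0")

```text
time_s: 12.63
position: [0.5154, -0.404, 0.0398]
tool_rot: [[-0.906, 0.424, 0.002], [0.424, 0.906, -0.002], [-0.002, -0.001, -1.0]]
ft_force: [-0.5, -0.0, -1.5]
grip_width: 0.0588
```

Request:
arm_command(rows="1 0 0 1.5 0 0 0; 1 0 0 0 0 0 0; 1 0 0 0 0 0 0")

```text
time_s: 12.88
position: [0.515, -0.4039, 0.0376]
tool_rot: [[-0.906, 0.424, 0.001], [0.424, 0.906, -0.001], [-0.001, -0.001, -1.0]]
ft_force: [-0.1, 0.3, -1.7]
grip_width: 0.0589
```

Request:
arm_command(rows="1 0 0 1.5 0 0 0; 1 0 0 1.5 0 0 0; 1 0 0 1.5 0 0 0; 1 0 0 0 0 0 0; 1 0 0 0 0 0 0")

```text
time_s: 13.3
position: [0.5148, -0.4037, 0.0322]
tool_rot: [[-0.906, 0.424, -0.0], [0.424, 0.906, 0.0], [0.0, 0.0, -1.0]]
ft_force: [0.3, -0.8, -1.1]
grip_width: 0.059
```

Request:
arm_command(rows="1 0 0 1 0 0 0; 1 0 0 0 0 0 0; 1 0 0 0 0 0 0")

```text
time_s: 13.55
position: [0.5148, -0.4037, 0.0313]
tool_rot: [[-0.906, 0.424, -0.0], [0.424, 0.906, 0.0], [0.0, 0.0, -1.0]]
ft_force: [0.3, 0.3, -1.7]
grip_width: 0.0592
```

Request:
arm_command(rows="1 0 0 1 0 0 0; 1 0 0 0 0 0 0; 1 0 0 0 0 0 0")

```text
time_s: 13.8
position: [0.5149, -0.4038, 0.0305]
tool_rot: [[-0.906, 0.424, 0.0], [0.424, 0.906, -0.0], [-0.0, -0.0, -1.0]]
ft_force: [0.0, 0.4, -0.4]
grip_width: 0.059
```

Request:
arm_command(rows="1 0 0 0.8 0 0 0; 1 0 0 0 0 0 0; 1 0 0 0 0 0 0")

```text
time_s: 14.05
position: [0.5149, -0.4039, 0.0304]
tool_rot: [[-0.906, 0.424, 0.0], [0.424, 0.906, -0.001], [-0.001, -0.0, -1.0]]
ft_force: [-1.9, 1.6, 5.6]
grip_width: 0.0591
```

Request:
arm_command(rows="0.25 0 0 0 0 0 0; 0.1 0 0 0 0 0 0; 0 0 0 0 0 0 0; 0 0 0 0 0 0 0; 0 0 0 0 0 0 0")

```text
time_s: 14.47
position: [0.5148, -0.4037, 0.0294]
tool_rot: [[-0.906, 0.424, -0.0], [0.424, 0.906, 0.0], [0.0, 0.0, -1.0]]
ft_force: [0.1, 0.7, 0.2]
grip_width: 0.0855
```

Request:
arm_command(rows="0 0 0 -5 0 0 0; 0 0 0 -20 0 0 0; 0 0 0 -40 0 0 0; 0 0 0 -40 0 0 0; 0 0 0 -40 0 0 0")

```text
time_s: 14.88
position: [0.5146, -0.4035, 0.1765]
tool_rot: [[-0.906, 0.424, -0.0], [0.424, 0.906, 0.0], [0.0, 0.0, -1.0]]
ft_force: [0.5, 0.9, -0.0]
grip_width: 0.0856
```

Request:
arm_command(rows="0 0 0 -30 0 0 0; 0 0 0 0 0 0 0; 0 0 0 0 0 0 0")

```text
time_s: 15.13
position: [0.5151, -0.404, 0.2066]
tool_rot: [[-0.906, 0.424, 0.003], [0.424, 0.906, -0.003], [-0.004, -0.002, -1.0]]
ft_force: [-0.9, 0.1, -0.3]
grip_width: 0.0857
```

```bash
python3 - <<'E'
from look import *
s,m,w=grab('p4'); x,y,z=s['position']
circ(w,m,.5133,-.4031,.008,.044,(0,0,255)); circ(w,m,.5135,-.4032,.030,.030,(0,255,0))
save(w,'p4',120,360,160,480,2)
E
```

```text
15.13 [ 0.5151 -0.404   0.2066] 0.0857 [-0.9  0.1 -0.3]
```

View pics/p4.png

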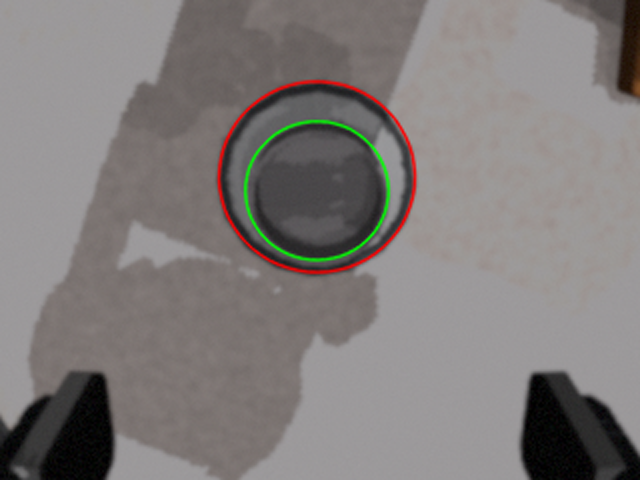

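Request:
arm_command(rows="0 18.55 28.6 0 0 0 0; 0 18.55 28.6 0 0 0 0; 0 18.55 28.6 0 0 0 0; 0 18.55 28.6 0 0 0 0; 0 18.55 28.6 0 0 0 0")

```text
time_s: 15.6
position: [0.4903, -0.233, 0.2027]
tool_rot: [[-0.906, 0.424, -0.003], [0.424, 0.906, 0.002], [0.004, 0.001, -1.0]]
ft_force: [1.2, 0.3, 0.2]
grip_width: 0.0854
```

Request:
arm_command(rows="0 18.55 28.6 0 0 0 0; 0 0 0 20 0 0 0; 0 0 0 25 0 0 0; 0 0 0 0 0 0 0; 0 0 0 0 0 0 0")

```text
time_s: 16.02
position: [0.4861, -0.2007, 0.1581]
tool_rot: [[-0.906, 0.424, -0.004], [0.424, 0.906, 0.003], [0.005, 0.001, -1.0]]
ft_force: [-0.2, -0.3, 0.3]
grip_width: 0.0856
```

```bash
python3 - <<'E'
from look import *
s,m,w=grab('p5'); rect(w,m,.487,-.2015,.07,.096,.06,-25.3,(255,0,255)); rect(w,m,.480,-.197,.024,.15,.06,-28.4,(0,255,0))
save(w,'p5',40,340,170,470,2)
E
```

```text
16.02 [ 0.4861 -0.2007  0.1581] 0.0856 [-0.2 -0.3  0.3]
```

View pics/p5.png

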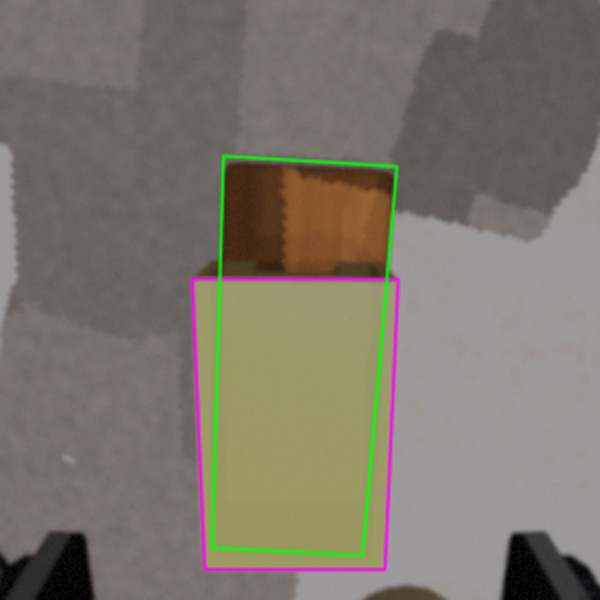

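Request:
arm_command(rows="0 -1 0 25 0 0 0; 0 0 0 30 0 0 0; 0 0 0 30 0 0 0; 0 0 0 18 0 0 0; 0 0 0 6 0 0 0")

```text
time_s: 16.48
position: [0.4871, -0.2016, 0.0488]
tool_rot: [[-0.905, 0.425, -0.003], [0.425, 0.905, 0.002], [0.003, 0.001, -1.0]]
ft_force: [0.1, 0.1, 1.0]
grip_width: 0.0856
```

Request:
arm_command(rows="0 0 0 0 0 0 0; 1 0 0 0 0 0 0; 1 0 0 0 0 0 0; 1 0 0 0 0 0 0; 1 0 0 0 0 0 0", squeeze=35)

```text
time_s: 16.9
position: [0.4884, -0.2021, 0.0523]
tool_rot: [[-0.906, 0.424, 0.003], [0.424, 0.906, -0.002], [-0.003, -0.001, -1.0]]
ft_force: [-0.0, -0.9, 6.1]
grip_width: 0.0599
```

Request:
arm_command(rows="1 0 0 0 0 0 0; 1 0 0 0 0 0 0; 1 0 0 0 0 0 0; 1 0 0 0 0 0 0")

```text
time_s: 17.23
position: [0.4885, -0.2021, 0.0523]
tool_rot: [[-0.906, 0.424, 0.003], [0.424, 0.906, -0.002], [-0.004, -0.001, -1.0]]
ft_force: [0.8, 0.5, 6.6]
grip_width: 0.0594
```

Request:
arm_command(rows="1 0 0 -4 0 0 0; 1 0 0 -10 0 0 0; 1 0 0 -25 0 0 0; 1 0 0 -30 0 0 0; 1 0 0 -30 0 0 0")

```text
time_s: 17.65
position: [0.4874, -0.2013, 0.1515]
tool_rot: [[-0.906, 0.424, -0.0], [0.424, 0.906, 0.0], [0.001, 0.0, -1.0]]
ft_force: [0.6, 0.3, -1.4]
grip_width: 0.0592
```

Request:
arm_command(rows="1 0 0 -19 0 0 0; 1 6.8 16.3 0 0 0 0; 1 13.6 32.6 0 0 0 0; 1 13.6 32.6 0 0 0 0; 1 13.6 32.6 0 0 0 0")

```text
time_s: 18.07
position: [0.4926, -0.0768, 0.1696]
tool_rot: [[-0.905, 0.425, 0.001], [0.425, 0.905, -0.0], [-0.001, 0.0, -1.0]]
ft_force: [0.8, 0.2, -0.8]
grip_width: 0.0595
```

Request:
arm_command(rows="1 13.6 32.6 0 0 0 0; 1 13.6 32.6 0 0 0 0; 1 13.6 32.6 0 0 0 0; 1 13.6 32.6 0 0 0 0; 1 13.6 32.6 0 0 0 0")

```text
time_s: 18.48
position: [0.5001, 0.1002, 0.1697]
tool_rot: [[-0.906, 0.424, 0.001], [0.424, 0.906, -0.0], [-0.001, 0.0, -1.0]]
ft_force: [0.3, -0.2, -0.6]
grip_width: 0.0592
```

Request:
arm_command(rows="1 13.6 32.6 0 0 0 0; 1 13.6 32.6 0 0 0 0; 1 13.6 32.6 0 0 0 0; 1 13.6 32.6 0 0 0 0; 1 13.6 32.6 0 0 0 0")

```text
time_s: 18.9
position: [0.5076, 0.2767, 0.1697]
tool_rot: [[-0.906, 0.424, 0.001], [0.424, 0.906, 0.0], [-0.001, 0.001, -1.0]]
ft_force: [0.6, 0.1, -0.3]
grip_width: 0.0595
```

Request:
arm_command(rows="1 13.6 32.6 0 0 0 0; 1 13.6 32.6 0 0 0 0; 1 6.8 16.3 0 0 0 0; 1 0 0 0 0 0 0; 1 0 0 0 0 0 0")

```text
time_s: 19.32
position: [0.5113, 0.3636, 0.169]
tool_rot: [[-0.906, 0.422, 0.0], [0.422, 0.906, -0.0], [-0.0, -0.0, -1.0]]
ft_force: [-0.2, 0.1, -1.3]
grip_width: 0.0596
```

```bash
python3 - <<'E'
from look import *
s,m,w=grab('p6'); x,y,z=s['position']
rect(w,m,.5114,.3631,.008,.124,.088,152.5,(0,0,255)); rect(w,m,x-.0014,y+.0007,z-.0283,.096,.06,-25.2,(0,255,0)); rect(w,m,x-.0014,y+.0007,z+.0177,.096,.06,-25.2,(255,255,0))
print(s['tool_rot'].round(4).tolist())
save(w,'p6',60,360,150,490,2)
E
```

```text
19.32 [0.5113 0.3636 0.169 ] 0.0596 [-0.2  0.1 -1.3]
[[-0.9064, 0.4225, 0.0001], [0.4225, 0.9064, -0.0002], [-0.0002, -0.0001, -1.0]]
```

View pics/p6.png

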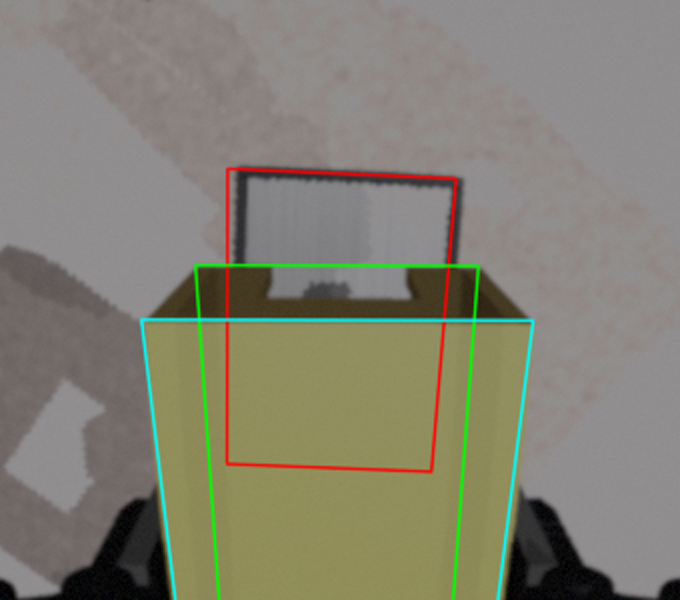

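Request:
arm_command(rows="1 -0.5 2.5 20 0 0 2; 1 0 0 30 0 0 0; 1 0 0 35 0 0 0; 1 0 0 30 0 0 0; 1 0 0 12 0 0 0")

```text
time_s: 19.78
position: [0.5119, 0.3629, 0.0381]
tool_rot: [[-0.89, 0.457, -0.006], [0.457, 0.89, -0.003], [0.004, -0.005, -1.0]]
ft_force: [-1.0, -0.4, -0.8]
grip_width: 0.0594
```

Request:
arm_command(rows="1 0 0 2 0 0 0; 1 0 0 0 0 0 0; 1 0 0 0 0 0 0")

```text
time_s: 20.03
position: [0.5143, 0.3652, 0.0416]
tool_rot: [[-0.89, 0.456, 0.003], [0.456, 0.89, 0.001], [-0.002, 0.003, -1.0]]
ft_force: [0.6, 0.3, -0.5]
grip_width: 0.0597
```

Request:
arm_command(rows="1 0 0 3 0 0 0; 1 0 0 2 0 0 0; 1 0 0 1.5 0 0 0; 1 0 0 0 0 0 0; 1 0 0 0 0 0 0")

```text
time_s: 20.45
position: [0.5132, 0.3652, 0.0331]
tool_rot: [[-0.89, 0.455, 0.0], [0.455, 0.89, 0.0], [-0.0, 0.0, -1.0]]
ft_force: [0.9, 0.6, -0.6]
grip_width: 0.0589
```

Request:
arm_command(rows="1 0 0 1 0 0 0; 1 0 0 0 0 0 0; 1 0 0 0 0 0 0")

```text
time_s: 20.7
position: [0.5133, 0.3653, 0.0323]
tool_rot: [[-0.89, 0.455, 0.0], [0.455, 0.89, 0.0], [-0.0, 0.0, -1.0]]
ft_force: [-2.0, 0.2, 2.4]
grip_width: 0.0596
```

Request:
arm_command(rows="1 0 0 1 0 0 0; 1 0 0 0 0 0 0; 1 0 0 0 0 0 0")

```text
time_s: 20.95
position: [0.5133, 0.3653, 0.0323]
tool_rot: [[-0.89, 0.455, 0.001], [0.455, 0.89, 0.0], [-0.001, 0.001, -1.0]]
ft_force: [-3.5, -0.6, 10.3]
grip_width: 0.0594
```

Request:
arm_command(rows="1 0 0 -0.7 0 0 0; 0.25 0 0 0 0 0 0; 0.1 0 0 0 0 0 0; 0 0 0 0 0 0 0; 0 0 0 0 0 0 0")

```text
time_s: 21.37
position: [0.5132, 0.3651, 0.0314]
tool_rot: [[-0.89, 0.455, -0.0], [0.455, 0.89, -0.0], [0.0, -0.0, -1.0]]
ft_force: [0.6, -0.9, 0.2]
grip_width: 0.0854
```

Request:
arm_command(rows="0 0 0 -5 0 0 0; 0 0 0 -20 0 0 0; 0 0 0 -40 0 0 0; 0 0 0 -40 0 0 0; 0 0 0 -40 0 0 0")

```text
time_s: 21.78
position: [0.5129, 0.365, 0.1786]
tool_rot: [[-0.89, 0.455, -0.001], [0.455, 0.89, -0.0], [0.0, -0.0, -1.0]]
ft_force: [0.6, 0.5, -0.3]
grip_width: 0.0853
```

Request:
arm_command(rows="0 0 0 -30 0 0 0; 0 0 0 0 0 0 0; 0 0 0 0 0 0 0")

```text
time_s: 22.03
position: [0.5135, 0.3653, 0.2086]
tool_rot: [[-0.89, 0.455, 0.003], [0.455, 0.89, 0.002], [-0.002, 0.003, -1.0]]
ft_force: [-0.3, 0.5, -1.2]
grip_width: 0.0854
```

```bash
python3 - <<'E'
from look import *
s,m,w=grab('p7'); x,y,z=s['position']
rect(w,m,.5125,.3655,.008,.124,.088,152.5,(0,0,255)); rect(w,m,.5119,.3660,.050,.096,.06,152.9,(255,255,0))
save(w,'p7',60,360,150,490,2); print(s['tool_rot'].round(4).tolist())
E
```

```text
22.03 [0.5135 0.3653 0.2086] 0.0854 [-0.3  0.5 -1.2]
[[-0.8904, 0.4552, 0.0034], [0.4552, 0.8904, 0.0016], [-0.0023, 0.003, -1.0]]
```

View pics/p7.png

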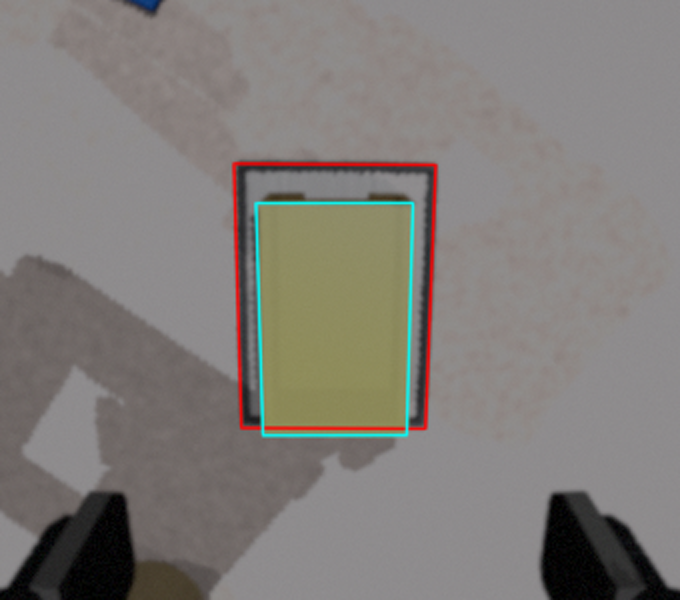

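```bash
cat > seg.py <<'E'
from h import *
def board(im,m,c,fish,z=.024,half=.12):
    r=rectify(im,m,c[0],c[1],half,z,2000,fish); h=cv2.cvtColor(r,cv2.COLOR_BGR2HSV)
    b=((h[...,0]<22)&(h[...,1]>100)).astype(np.uint8); b=cv2.morphologyEx(b,cv2.MORPH_OPEN,np.ones((9,9)))
    k,lab,st,_=cv2.connectedComponentsWithStats(b); i=1+np.argmax(st[1:,4]); pts=np.argwhere(lab==i)[:,::-1].astype(np.float32)
    R=cv2.minAreaRect(pts); (u,v),wh,_=R; q=cv2.boxPoints(R); e=max((q[1]-q[0],q[2]-q[1]),key=np.linalg.norm)
    print('xy',round(c[0]+half-(v+.5)/2000,4),round(c[1]+half-(u+.5)/2000,4),'size',np.round(np.array(wh)/2,1),'yaw',round(np.degrees(np.arctan2(-e[0],-e[1]))%180,1),'area',len(pts)/4)
E
python3 - <<'E'
from seg import *
for n in('top','scene'):
    im=eyes.get_image(n)[:,:,::-1].copy(); cv2.imwrite(f'pics/{n}_b.png',im); board(im,eyes.camera_model(n),(.48,-.197),False)
E
```

```text
xy 0.4804 -0.1973 size [ 59.6 148.8] yaw 151.9 area 8702.5
xy 0.4829 -0.1982 size [ 58.8 148.8] yaw 151.9 area 7857.75
```

Request:
arm_command(rows="0 -14.2 -32.25 0 0 0 0; 0 -14.2 -32.25 0 0 0 0; 0 -14.2 -32.25 0 0 0 0; 0 -14.2 -32.25 0 0 0 0; 0 -14.2 -32.25 0 0 0 0")

```text
time_s: 22.6
position: [0.5021, 0.1877, 0.2053]
tool_rot: [[-0.891, 0.455, -0.003], [0.455, 0.891, -0.0], [0.002, -0.002, -1.0]]
ft_force: [1.0, 0.5, -0.5]
grip_width: 0.0856
```

Request:
arm_command(rows="0 -14.2 -32.25 0 0 0 0; 0 -14.2 -32.25 0 0 0 0; 0 -14.2 -32.25 0 0 0 0; 0 -14.2 -32.25 0 0 0 0; 0 -14.2 -32.25 0 0 0 0")

```text
time_s: 23.02
position: [0.492, 0.0119, 0.2055]
tool_rot: [[-0.89, 0.455, -0.003], [0.455, 0.89, 0.001], [0.003, -0.001, -1.0]]
ft_force: [0.9, 0.1, -0.8]
grip_width: 0.0854
```

Request:
arm_command(rows="0 -14.2 -32.25 0 0 0 0; 0 -14.2 -32.25 0 0 0 0; 0 -14.2 -32.25 0 0 0 0; 0 -14.2 -32.25 0 0 0 0; 0 -14.2 -32.25 0 0 0 0")

```text
time_s: 23.43
position: [0.4818, -0.164, 0.2054]
tool_rot: [[-0.89, 0.455, -0.002], [0.455, 0.89, 0.001], [0.003, 0.0, -1.0]]
ft_force: [-0.0, -0.0, 0.3]
grip_width: 0.0855
```

Request:
arm_command(rows="0 -14.2 -32.25 0 0 0 1; 0 0 0 20 0 0 0; 0 0 0 20 0 0 0; 0 0 0 0 0 0 0; 0 0 0 0 0 0 0")

```text
time_s: 23.85
position: [0.48, -0.1973, 0.1655]
tool_rot: [[-0.882, 0.471, -0.003], [0.471, 0.882, 0.002], [0.004, 0.001, -1.0]]
ft_force: [0.9, 0.4, 0.1]
grip_width: 0.0851
```

```bash
python3 - <<'E'
from look import *
from seg import board
s,m,w=grab('p8'); board(w,m,(.48,-.197),True); print(s['tool_rot'].round(4).tolist())
E
```

```text
23.85 [ 0.48   -0.1973  0.1655] 0.0851 [0.9 0.4 0.1]
xy 0.4806 -0.197 size [ 58.2 147.4] yaw 151.7 area 8480.25
[[-0.8822, 0.4708, -0.0031], [0.4708, 0.8822, 0.0022], [0.0038, 0.0005, -1.0]]
```

Request:
arm_command(rows="0 0 0 25 0 0 0; 0 0 0 30 0 0 0; 0 0 0 30 0 0 0; 0 0 0 25 0 0 0; 0 0 0 15 0 0 0")

```text
time_s: 24.32
position: [0.4805, -0.1971, 0.0404]
tool_rot: [[-0.883, 0.47, -0.001], [0.47, 0.883, 0.001], [0.001, 0.0, -1.0]]
ft_force: [1.4, 0.1, 0.3]
grip_width: 0.0851
```

Request:
arm_command(rows="0 0 0 7 0 0 0; 0 0 0 4 0 0 0; 0 0 0 0 0 0 0; 0 0 0 0 0 0 0")

```text
time_s: 24.65
position: [0.4812, -0.1979, 0.0318]
tool_rot: [[-0.882, 0.47, 0.002], [0.47, 0.882, -0.001], [-0.002, -0.0, -1.0]]
ft_force: [0.8, -0.9, -0.3]
grip_width: 0.0853
```

Request:
arm_command(rows="0 0 0 4 0 0 0; 0 0 0 4 0 0 0; 0 0 0 0 0 0 0; 0 0 0 0 0 0 0")

```text
time_s: 24.98
position: [0.4805, -0.1977, 0.0227]
tool_rot: [[-0.882, 0.471, -0.0], [0.471, 0.882, 0.0], [0.0, 0.0, -1.0]]
ft_force: [0.2, -0.1, 0.4]
grip_width: 0.0856
```

Request:
arm_command(rows="1 0 0 0 0 0 0; 1 0 0 0 0 0 0; 1 0 0 0 0 0 0; 1 0 0 0 0 0 0; 1 0 0 0 0 0 0", squeeze=50)

```text
time_s: 25.4
position: [0.4807, -0.1977, 0.0232]
tool_rot: [[-0.882, 0.471, 0.0], [0.471, 0.882, -0.0], [-0.001, 0.0, -1.0]]
ft_force: [-1.8, 1.1, 5.7]
grip_width: 0.0585
```

Request:
arm_command(rows="1 0 0 0 0 0 0; 1 0 0 0 0 0 0; 1 0 0 0 0 0 0")

```text
time_s: 25.65
position: [0.4807, -0.1977, 0.0232]
tool_rot: [[-0.882, 0.471, 0.0], [0.471, 0.882, -0.0], [-0.0, -0.0, -1.0]]
ft_force: [-0.2, 1.2, 6.1]
grip_width: 0.0586
```

Request:
arm_command(rows="1 0 0 -4 0 0 0; 1 0 0 -10 0 0 0; 1 0 0 -25 0 0 0; 1 0 0 -35 0 0 0; 1 0 0 -35 0 0 0")

```text
time_s: 26.07
position: [0.4801, -0.1974, 0.1332]
tool_rot: [[-0.882, 0.471, -0.001], [0.471, 0.882, 0.001], [0.002, 0.0, -1.0]]
ft_force: [0.6, -0.7, -1.5]
grip_width: 0.0587
```

Request:
arm_command(rows="1 0 0 -35 0 0 0; 1 0 0 -18 0 0 0; 1 0 0 0 0 0 -4; 1 0 0 0 0 0 -6; 1 0 0 0 0 0 -6")

```text
time_s: 26.48
position: [0.4804, -0.1975, 0.1858]
tool_rot: [[-0.979, 0.204, 0.001], [0.204, 0.979, -0.001], [-0.001, -0.0, -1.0]]
ft_force: [-0.4, -0.2, -1.5]
grip_width: 0.0587
```

Request:
arm_command(rows="1 0 0 0 0 0 -6; 1 0 0 0 0 0 -6; 1 0 0 0 0 0 -6; 1 0 0 0 0 0 -6; 1 0 0 0 0 0 -6")

```text
time_s: 26.9
position: [0.4804, -0.1975, 0.1853]
tool_rot: [[-0.95, -0.313, -0.0], [-0.313, 0.95, -0.0], [0.0, -0.0, -1.0]]
ft_force: [-0.4, -0.2, -2.4]
grip_width: 0.0583
```

Request:
arm_command(rows="1 0 0 0 0 0 -3.4; 1 0 0 0 0 0 0; 1 0 0 0 0 0 0")

```text
time_s: 27.15
position: [0.4805, -0.1976, 0.1851]
tool_rot: [[-0.932, -0.362, 0.0], [-0.362, 0.932, -0.0], [-0.0, -0.0, -1.0]]
ft_force: [-0.2, -0.1, -1.3]
grip_width: 0.0587
```

Request:
arm_command(rows="1 -14 6.3 0 0 0 0; 1 -28.1 12.6 0 0 0 0; 1 -28.1 12.6 0 0 0 0; 1 -28.1 12.6 0 0 0 0; 1 -28.1 12.6 0 0 0 0")

```text
time_s: 27.57
position: [0.5785, -0.0978, 0.185]
tool_rot: [[-0.932, -0.361, -0.0], [-0.361, 0.932, -0.0], [0.0, -0.0, -1.0]]
ft_force: [-0.3, -0.3, -0.8]
grip_width: 0.0588
```

Request:
arm_command(rows="1 -28.1 12.6 0 0 0 0; 1 -28.1 12.6 0 0 0 0; 1 -28.1 12.6 0 0 0 0; 1 -14 6.3 0 0 0 0; 1 0 0 0 0 0 0")

```text
time_s: 27.98
position: [0.6546, -0.0195, 0.1842]
tool_rot: [[-0.931, -0.365, 0.0], [-0.365, 0.931, 0.001], [-0.0, 0.001, -1.0]]
ft_force: [-0.6, -0.6, -1.3]
grip_width: 0.0587
```

Request:
arm_command(rows="1 0 0 0 0 0 0; 1 0 0 0 0 0 0")

```text
time_s: 28.15
position: [0.6527, -0.0227, 0.1847]
tool_rot: [[-0.932, -0.362, -0.001], [-0.362, 0.932, -0.0], [0.001, 0.0, -1.0]]
ft_force: [-0.1, -0.5, -2.0]
grip_width: 0.0588
```

```bash
python3 - <<'E'
from look import *
s,m,w=grab('p9'); x,y,z=s['position']
rect(w,m,.6536,-.022,.008,.178,.088,21.3,(0,0,255)); rect(w,m,x,y,z-.0232,.15,.06,21.3,(0,255,0)); rect(w,m,x,y,z+.0008,.15,.06,21.3,(255,255,0))
print(s['tool_rot'].round(4).tolist())
save(w,'p9',30,350,140,500,2)
E
```

```text
28.15 [ 0.6527 -0.0227  0.1847] 0.0588 [-0.1 -0.5 -2. ]
[[-0.9321, -0.3622, -0.0007], [-0.3622, 0.9321, -0.0002], [0.0007, 0.0001, -1.0]]
```

View pics/p9.png

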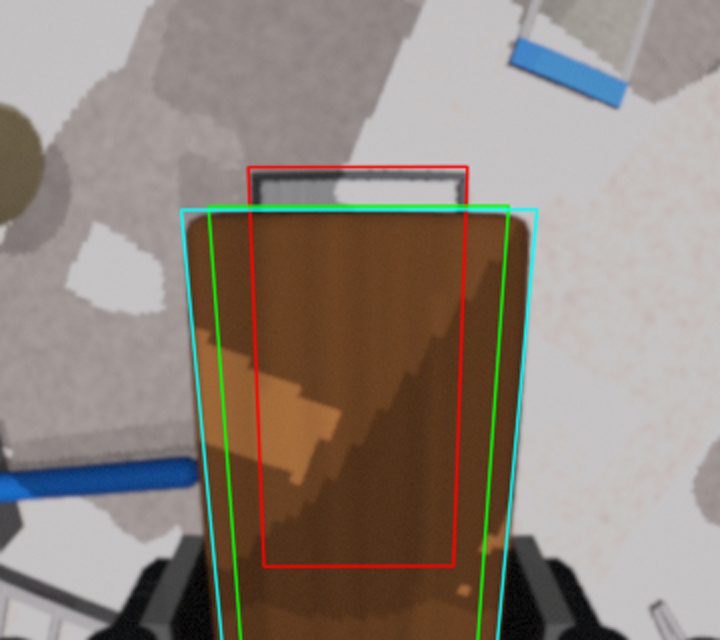

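Request:
arm_command(rows="1 -3 0.3 25 0 0 0; 1 0 0 30 0 0 0; 1 0 0 30 0 0 0; 1 0 0 30 0 0 0; 1 0 0 18 0 0 0")

```text
time_s: 28.62
position: [0.6542, -0.0216, 0.0489]
tool_rot: [[-0.932, -0.362, -0.004], [-0.362, 0.932, 0.001], [0.003, 0.002, -1.0]]
ft_force: [-0.4, 0.2, -2.0]
grip_width: 0.0587
```

Request:
arm_command(rows="1 0 0 7 0 0 0; 1 0 0 0 0 0 0; 1 0 0 0 0 0 0; 1 0 0 0 0 0 0", squeeze=30)

```text
time_s: 28.95
position: [0.6567, -0.0212, 0.0467]
tool_rot: [[-0.932, -0.363, 0.003], [-0.363, 0.932, -0.001], [-0.003, -0.002, -1.0]]
ft_force: [0.2, -1.1, -1.8]
grip_width: 0.0585
```

Request:
arm_command(rows="1 0 0 4 0 0 0; 1 0 0 4 0 0 0; 1 0 0 2 0 0 0; 1 0 0 0 0 0 0; 1 0 0 0 0 0 0")

```text
time_s: 29.37
position: [0.6559, -0.0207, 0.0346]
tool_rot: [[-0.932, -0.364, -0.0], [-0.364, 0.932, 0.0], [0.0, 0.0, -1.0]]
ft_force: [0.1, 0.0, -2.2]
grip_width: 0.0583
```

Request:
arm_command(rows="1 0 0 1.5 0 0 0; 1 0 0 1.5 0 0 0; 1 0 0 0 0 0 0; 1 0 0 0 0 0 0")

```text
time_s: 29.7
position: [0.6559, -0.0207, 0.0316]
tool_rot: [[-0.932, -0.364, -0.0], [-0.364, 0.932, 0.0], [0.0, 0.0, -1.0]]
ft_force: [-0.4, -0.2, -2.1]
grip_width: 0.0587
```

Request:
arm_command(rows="1 0 0 1.5 0 0 0; 1 0 0 0 0 0 0; 1 0 0 0 0 0 0")

```text
time_s: 29.95
position: [0.6559, -0.0207, 0.0301]
tool_rot: [[-0.932, -0.363, -0.0], [-0.363, 0.932, 0.0], [0.0, 0.0, -1.0]]
ft_force: [-0.5, 0.7, -1.2]
grip_width: 0.059
```

Request:
arm_command(rows="1 0 0 1.5 0 0 0; 1 0 0 0 0 0 0; 1 0 0 0 0 0 0")

```text
time_s: 30.2
position: [0.6559, -0.0207, 0.0286]
tool_rot: [[-0.932, -0.364, -0.0], [-0.364, 0.932, 0.0], [0.0, 0.0, -1.0]]
ft_force: [-0.2, 0.5, -1.6]
grip_width: 0.0587
```

Request:
arm_command(rows="1 0 0 1 0 0 0; 1 0 0 0 0 0 0; 1 0 0 0 0 0 0")

```text
time_s: 30.45
position: [0.6559, -0.0207, 0.0277]
tool_rot: [[-0.932, -0.364, -0.0], [-0.364, 0.932, 0.0], [0.0, 0.0, -1.0]]
ft_force: [0.5, 0.1, -0.9]
grip_width: 0.0587
```

Request:
arm_command(rows="1 0 0 1 0 0 0; 1 0 0 0 0 0 0; 1 0 0 0 0 0 0")

```text
time_s: 30.7
position: [0.6561, -0.0208, 0.0272]
tool_rot: [[-0.932, -0.364, 0.001], [-0.364, 0.932, -0.0], [-0.0, -0.0, -1.0]]
ft_force: [-2.2, 0.2, 3.1]
grip_width: 0.0586
```

Seated at the expected height. Release and retreat.

Request:
arm_command(rows="1 0 0 -0.4 0 0 0; 0.25 0 0 0 0 0 0; 0.1 0 0 0 0 0 0; 0 0 0 0 0 0 0; 0 0 0 0 0 0 0")

```text
time_s: 31.12
position: [0.656, -0.0208, 0.027]
tool_rot: [[-0.932, -0.363, 0.0], [-0.363, 0.932, -0.0], [-0.0, -0.0, -1.0]]
ft_force: [-0.3, -0.7, 1.2]
grip_width: 0.0855
```

Request:
arm_command(rows="0 0 0 -5 0 0 0; 0 0 0 -20 0 0 0; 0 0 0 -40 0 0 0; 0 0 0 -40 0 0 0; 0 0 0 -40 0 0 0")

```text
time_s: 31.53
position: [0.6556, -0.0207, 0.1741]
tool_rot: [[-0.932, -0.363, -0.0], [-0.363, 0.932, 0.0], [0.0, 0.0, -1.0]]
ft_force: [0.4, 0.5, -0.3]
grip_width: 0.0856
```

Request:
arm_command(rows="0 20 0 -20 0 0 0; 0 35 0 0 0 0 0; 0 35 0 0 0 0 0; 0 35 0 0 0 0 0; 0 35 0 0 0 0 0")

```text
time_s: 31.95
position: [0.5052, -0.0791, 0.1925]
tool_rot: [[-0.931, -0.364, 0.001], [-0.364, 0.931, -0.0], [-0.001, -0.001, -1.0]]
ft_force: [1.6, -0.8, -0.8]
grip_width: 0.0853
```

Request:
arm_command(rows="0 35 0 0 0 0 0; 0 35 0 0 0 0 0; 0 0 0 0 0 0 0; 0 0 0 0 0 0 0; 0 0 0 0 0 0 0")

```text
time_s: 32.37
position: [0.4422, -0.1045, 0.1927]
tool_rot: [[-0.932, -0.363, 0.001], [-0.363, 0.932, -0.001], [-0.001, -0.001, -1.0]]
ft_force: [0.0, 0.9, 0.3]
grip_width: 0.0854
```

```bash
python3 - <<'E'
from look import *
from seg import board
s=readout.observe(); print(s['time_s'],s['position'],s['ft_force'])
T=eyes.get_image('top')[:,:,::-1].copy(); S=eyes.get_image('scene')[:,:,::-1].copy(); mt=eyes.camera_model('top'); ms=eyes.camera_model('scene')
cv2.imwrite('pics/tf.png',T); cv2.imwrite('pics/sf.png',S)
for im,m in((T,mt),(S,ms)): board(im,m,(.655,-.021),False,.028)
tiles=[cv2.resize(rectify(T,mt,x,y,.1,.008,1330),(266,266)) for x,y in((.4477,.1647),(.5133,-.4031),(.5125,.3655))]
tiles+=[cv2.resize(rectify(S,ms,x,y,.1,.008,1330),(266,266)) for x,y in((.4477,.1647),(.5133,-.4031),(.5125,.3655))]
big=[cv2.resize(rectify(i,m,.655,-.021,.12,.008,1330),(266,266)) for i,m in((T,mt),(S,ms))]
cv2.imwrite('pics/final.png',np.vstack([np.hstack(tiles[:3]),np.hstack(tiles[3:])]) if 0 else np.vstack([np.hstack([cv2.resize(t,(200,200)) for t in tiles[:3]+big[:1]]),np.hstack([cv2.resize(t,(200,200)) for t in tiles[3:]+big[1:]]),cv2.resize(S[180:380,150:550],(800,200))[:, :800]]))
E
```

```text
32.3667 [ 0.44223408 -0.10453867  0.19268106] [0.04077944 0.87438963 0.25467646]
xy 0.6548 -0.0211 size [150.   58.9] yaw 21.3 area 8676.75
xy 0.662 -0.021 size [158.6  61. ] yaw 21.3 area 9414.0
```

View pics/final.png

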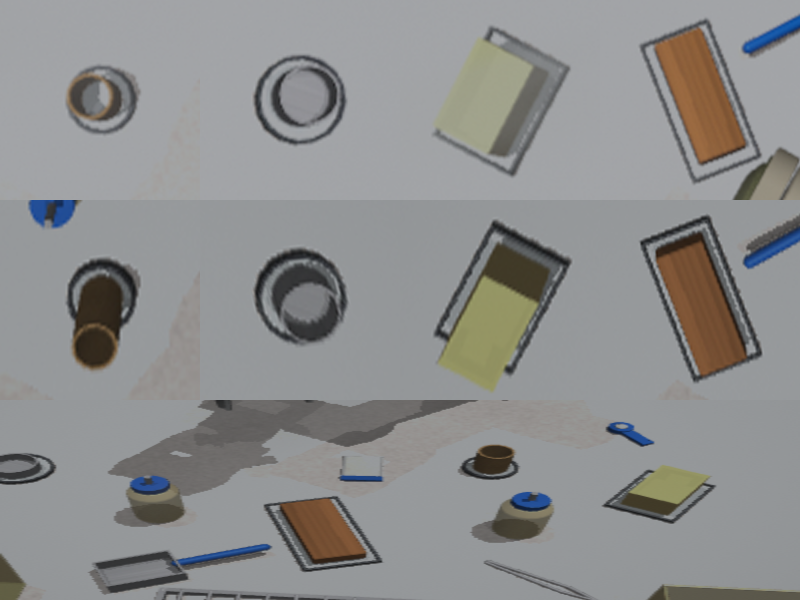

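```bash
python3 -c "
from rig import env
print(env.close_job())"
```

```text
the job is handed in; nothing more can be done
None
```

I took the stack apart from the top down and set each thing in its own holder: tunnel in the small round one, dish in the large round one, house in the short oblong one, board in the long oblong one. I lowered each until the wrist force showed contact, then let go. It took about 32 s of the 128 s, and I handed the job in; no verdict is reported.

**Final pictures (top and scene cameras):**
- All four things are inside their rims, the same way up.
- By measurement, the tunnel, dish and house were about 1–2 mm off centre.
- The board is about 1 mm off centre and aligned to within 1°.
- Both bottles are standing and look unmoved, though I did not measure that.
- The arm is clear of everything.

**Checks that disagreed:**
- **Camera offset:** the scene camera placed the holders about 3 mm, and the finished board about 7 mm, farther out in x than the top camera. The extra seemed to come from side faces it also picked up, so I used the top and wrist views.
- **Possible tilt:** wrist views of the held dish and board suggested a few degrees of tilt. Both still touched down at the expected height, and neither looks tilted in the later pictures.

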